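# Unlock the cash box and hold the bolt back

### The arm

A 6-joint arm with a two-finger parallel gripper is mounted at the origin on a cart in front of the work surface, level with it; the furniture and walls round the work are solid. World frame = base frame: x ahead of the robot, y to its left, z up, the work surface at z = 0. Lengths are in m, angles in rad, forces in N, time in s.
With the tool pointing down it reaches from about 0.275 to 0.85 m from the base axis. Payload 19 kg.
Tool frame: the origin (TCP) lies at the very end of the fingers, on their centre line; the grasp point (between the pads) lies 19 mm behind it; z points along the fingers, y is the line along which they close (so a half turn about z gives the same grasp; the last joint's range is limited). The gripper opens to 85 mm and grips with 20 to 120 N. Pads are 22 mm wide; open, the fingers measure 114 mm over their backs; the gripper's body (76 mm by 85 mm) begins 54 mm behind the grasp point. The pads swing forward as they close: fully open they stand 13 mm farther back than shut.
Start: joints at [-1.369, 0.15, 1.437, -0, 1.554, -0.134], TCP at [0.189, -0.543, 0.231] pointing down, gripper open.
Joint ranges: [-2.8, 2.8], [-0.68, 2.1], [0.12, 2.68], [-1.39, 4.53], [0.16, 2.79], [-2.81, 2.81]. Speed limits (rad/s): [1.89, 1.89, 2.22, 3.01, 3.01, 3.01].

### API

Orientations are given as a 3x3 rotation matrix whose columns are the frame's x, y, z axes.
In Python, from rig import telemetry, viewer, manip gives the robot as it stands. The module is installed in compiled form; this text tells all that it offers.
- The arm moves only by the tool play_rows, never from a script. Its argument "targets" is a list of rows, each a list of 7 numbers: the shift along the tool's x, y, z normalised to -1 to 1, where 1 is 0.025 m, then the turn, a rotation vector about the tool's x, y, z normalised to -1 to 1, where 1 is 0.12 rad, then the gripper's target within -1 to 1 (fully open at 1, half-way at 0, shut at -1). In form: [[x, y, z, ax, ay, az, hand], ...]. A call has exactly 5 rows; each row shifts and turns the commanded pose from where the row before left it, along the tool's axes as they then stand; what a row does not reach is not made up. A row lasts 1/8 s, in which the tool goes at most 62.5 mm and 10.7 degrees, less where a joint would pass 70% of its speed; a pose out of reach is approached as far as the arm can. A call with a number of a shift or a turn outside -1 to 1 is refused whole. A call with a gripper value outside its range is refused whole. The fingers move at their own pace and stop on an object; "newtons" is the grip in N (left out, the last holds). Time passes only in rows, so rows that do not move let the fingers close, or fill a call up. It gives the time, the measured TCP pose, the force, the opening and the grip force at its end, in the units of the state.
- telemetry.get_obs(): the state, without advancing time (a new reading comes with each control period).
- viewer.camera(name): name is "scene" or "top" or "wrist"; returns (picture, depth): 420x560x3 uint8, red, green, blue; 420x560 float32, m along the optical axis (not along the pixel's ray), 0 where there is no reading.
- viewer.camera_params(name): a dict with "intrinsics" (3x3 intrinsics, pixels), "D" ([k1, k2, p1, p2, k3] as OpenCV has them; the pictures are not rectified), "R" (3x3) and "t" (3): a world point X has camera coordinates R X + t. Camera axes: x right, y down, z forward; pixel columns grow to the right and rows downward; lengths in m; the calibration is good to about 2 mm. A picture is of the moment at which its call begins: read the wrist's pose just before it. camera_params takes no time and is no camera call; for the wrist camera it gives the pose at the moment of the call.
- manip.job_done(): hands the job in; it is judged then, once.
The state is a dict: "t": time; "joints": joint angles; "joint_vel": joint speeds; "effort": joint torques, N m; "position": TCP position; "tool_rot": TCP orientation; "contact_force": force on the tool from outside, world axes, zero at the start; "ft_torque": the same for the moment, N m; "grip_width": opening from 0.0 (shut) to 1.0 (fully open); "gripper_force": force on a finger pad.
Only numpy, scipy, OpenCV 4.12 (cv2) and the standard library are available. Lean on these libraries where they do the work, as an engineer would, in place of code of your own. Each camera call takes 0.05 s, during which the arm holds its last target. There are 200 camera calls.

### The job

Open up the blue cash box for me: from the keys standing in the oak block take the one whose cap matches the box, leaving the other keys, the mug and the spice jar alone, and push it into the keyhole on top of the box until its collar sits on the brass plate - the pins are sticky, so ease or wiggle it past them rather than forcing it. Then turn it a quarter turn clockwise, as far as it goes, so that the brass bolt is drawn out of the keeper on the lid. The lock springs back, so finish still holding the key in the lock and turned, while I lift the lid.

Things in the scene. Friction and masses are not known exactly. Their poses are not given: they have to be found in the camera images.
- cash_box: Blue steel cash box, 150 (x) x 190 (y) x 80 mm high, fixed to the worktop; origin at the centre of its underside; its x axis points from the lock side (nearer the robot) to the lid's hinge. On the front of its top sits the lock case, 44 x 38 mm, 8 mm high, with a brass plate on top; behind it the bolt, its keeper and the lid with a folded handle, all under 11 mm above the top.
- keyhole (a point): Point on the lock's turning axis in the upper face of the brass plate, 88 mm above the worktop; axes as cash_box. The keyhole is a slot 6 mm wide with a 2 mm bevelled mouth, from 3.6 mm behind this point (box +x) to 12 mm in front (box -x): the key's bit must point along the box's -x to go in. Fully in, the key's origin lies on this point, and only then can it turn.
- lock_pins (a point): Inside the lock, 8.6 mm below the plate's top: here two sprung, sticky pins stand into the slot from either side, 3.6 mm apart in height; each resists the passing bit with about 5 to 20 N; backing off 1 mm and a wiggle of 0.07 rad frees it. Deeper, from 13 mm, the plug has a slot like the keyhole that takes the bit. A turned key is caught under the plate.
- lock_plug (a joint): Turn of the lock's plug, rad: 0 locked, 1.5 at the stop (a quarter turn); grows as the key turns CLOCKWISE seen from above. It resists with about 0.02 Nm at first and 0.08 Nm at the stop; its spring turns it back when let go. At the start it may be stuck up to 0.1 rad from 0. It draws the brass bolt 6.6 mm per rad. The key has about 0.15 rad of play in it.
- key_block: Oak block 52 (x) x 160 (y) x 36 mm high, fixed to the worktop; origin at the centre of its underside. Three keys stand in its top in slots at y = -50, 0 and +50 mm, x = 0, 26 mm deep in the wood. Each key's bit points along the block's +y.
- key_blue: Key with BLUE cap, fits the blue cash box; 40 g. Origin: shank axis, underside of the collar (36 mm above the worktop in the block). z up to the cap, x along the bit. Up: collar 11 mm wide, 4 thick; 7 mm neck; cap from z = 14 to 41 mm, 27 wide (x), 10 thick (y), flat faces: grip across y. Down: 4.4 mm shank, 26 long, bit on its last 9 mm, 4 thick, out to x = 11, lower edge rounded.
- key_red: The same kind of key with a RED cap, of another lock: leave it in the block. Origin and axes as for key_blue.
- key_yellow: The same kind of key with a YELLOW cap, of another lock: leave it in the block. Origin and axes as for key_blue.
- mug_1: White mug, 78 mm across with a handle, 101 mm high, bystander; origin at the centre of its underside.
- spice_jar_1: Spice jar with a red cap, 45 mm across, 106 mm high, bystander; origin at the centre of its underside.

How it is judged:
By the outcome, as a careful person would: the job done as asked, in the order asked, and still so for the second after the job is handed in, while the arm keeps its last pose, push and grip.
It also fails if it takes over 45 s, if anything falls off the work surface, if the arm or the gripper's body presses on something with over 40 N, if the wrist force passes 120 N, or if a joint passes its speed limit or range.

## Working session

There is one attempt and no reset: what is moved stays moved. The work goes in short steps, Python scripts to look and compute and a tool call to move; the robot and the scene stay as the last step left them, time stands still between calls to the robot, and variables do not carry over. Pictures are saved under pics/ and viewed, at most 10 in all, crops included, and the job is handed in when it is done.

Besides the shell and the picture viewer there is one more tool, called as name(argument=value, ...), one argument or row to a line, values as JSON. play_rows: Moves the arm, as the interface text tells. Scaled input: -1 to 1 covers 0.025 m each way for a shift and 0.12 rad each way for a turn. Its arguments: {"type":"object","properties":{"targets":{"type":"array","items":{"type":"array","items":{"type":"number","minimum":-1,"maximum":1}}},"newtons":{"type":"number"}},"required":["targets"]}

```bash
mkdir -p pics; python3 - <<'E'
from rig import telemetry, viewer
import cv2,numpy as np
o=telemetry.get_obs(); print(o)
for n in("scene","top"):
    p,d=viewer.camera(n); np.savez(n+".npz",p=p,d=d,**{k:np.array(v) for k,v in viewer.camera_params(n).items()})
    cv2.imwrite(f"pics/{n}0.png",p[...,::-1]); c=viewer.camera_params(n); print(n,c)
E
```

```text
{'t': 0.0, 'joints': array([-1.36899446e+00,  1.50965123e-01,  1.43800786e+00,  1.57539796e-05,
        1.55379009e+00, -1.34009087e-01]), 'joint_vel': array([ 4.11597850e-04, -6.02008590e-04,  6.70119111e-05, -1.29672458e-03,
        4.04941994e-04,  1.29507167e-03]), 'effort': array([-2.82008696e-03, -7.13060689e+01, -5.70873034e+01, -6.75771244e-04,
        8.69904383e-03,  2.02528247e-05]), 'position': array([ 0.189416  , -0.54265535,  0.23069889]), 'tool_rot': array([[ 9.44143493e-01,  3.29534546e-01, -2.19160612e-04],
       [ 3.29534574e-01, -9.44142808e-01,  1.14982383e-03],
       [ 1.71987759e-04, -1.15781969e-03, -9.99999315e-01]]), 'contact_force': array([0.0828766 , 0.96012221, 0.79344455]), 'ft_torque': array([ 0.0146302 ,  0.01624817, -0.01198898]), 'gripper_force': 0.0, 'grip_width': 1.0003845708739798}
scene {'intrinsics': array([[387.73349057,   0.        , 283.67375478],
       [  0.        , 387.73349057, 203.32089807],
       [  0.        ,   0.        ,   1.        ]]), 'D': array([-0.06597153,  0.        ,  0.        ,  0.        ,  0.        ]), 'R': array([[-0.68624255, -0.7271085 ,  0.01960571],
       [-0.41703469,  0.37122605, -0.82962237],
       [ 0.59594733, -0.57749844, -0.55798058]]), 't': array([0.37568093, 0.34705417, 0.62803598])}
top {'intrinsics': array([[492.22046254,   0.        , 284.46080237],
       [  0.        , 492.22046254, 207.78031387],
       [  0.        ,   0.        ,   1.        ]]), 'D': array([-0.00927828,  0.        ,  0.        ,  0.        ,  0.        ]), 'R': array([[ 0.17493419, -0.98456182,  0.00600362],
       [-0.88851035, -0.16048931, -0.42987503],
       [ 0.42420206,  0.06986556, -0.90286844]]), 't': array([-0.14002733,  0.52928506,  1.37476614])}
```

View pics/top0.png

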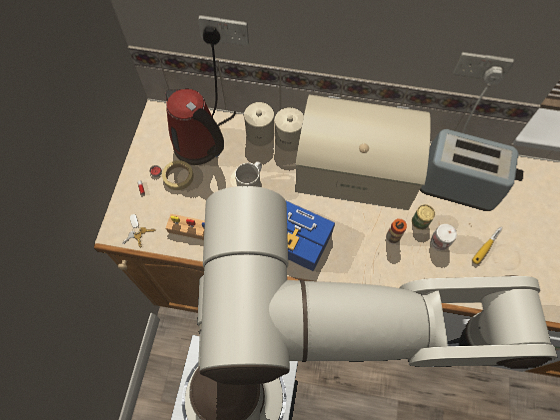

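View pics/scene0.png

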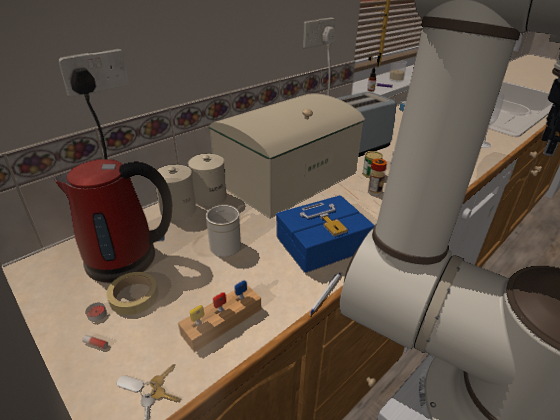

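The top view shows the box at about (308,238) and the block at about (185,228), partly hidden by the arm. The scene view shows the keys as yellow (197,313), red (220,299) and blue (241,288), with the brass plate at about (335,227) on the box.

```bash
cat > h.py <<'E'
import cv2,numpy as np
from rig import telemetry, viewer
def grab(n):
    c=viewer.camera_params(n); p,d=viewer.camera(n); return p,d,c
def rays(uv,c):
    n=cv2.undistortPoints(np.array(uv,float).reshape(-1,1,2),np.array(c["intrinsics"]),np.array(c["D"])).reshape(-1,2)
    return np.c_[n,np.ones(len(n))]
def cloud(d,c):
    h,w=d.shape; uv=np.stack(np.meshgrid(np.arange(w),np.arange(h)),-1).reshape(-1,2)
    X=(rays(uv,c)*d.reshape(-1,1)-c["t"])@c["R"]
    return X.reshape(h,w,3)
def plane(uv,z,c):
    r=rays(uv,c)@c["R"]; o=-np.array(c["R"]).T@c["t"]
    return o+r*((z-o[2])/r[:,2])[:,None]
def hsv(p): return cv2.cvtColor(np.ascontiguousarray(p),cv2.COLOR_RGB2HSV)
E
python3 - <<'E'
from h import *
for n in("scene","top"):
    f=np.load(n+".npz"); p,d=f["p"],f["d"]; X=cloud(d,f); H=hsv(p)
    ok=(d>0)&(X[...,2]<.15)&(X[...,2]>-.02)&(X[...,0]<.8)&(X[...,0]>.1)
    blue=ok&(H[...,0]>100)&(H[...,0]<130)&(H[...,1]>130)&(H[...,2]>40)
    k,l,s,ce=cv2.connectedComponentsWithStats(blue.astype(np.uint8))
    for i in range(1,k):
        if s[i,4]>25: P=X[l==i]; print(n,"blue",s[i],P.mean(0).round(4),P.min(0).round(3),P.max(0).round(3))
        if s[i,4]>800:
            T=P[abs(P[:,2]-.08)<.004]; r=cv2.minAreaRect(T[:,:2].astype(np.float32)); print("box",r,np.median(T[:,2]))
    m=ok&(H[...,0]>15)&(H[...,0]<32)&(H[...,1]>150)&(X[...,2]>.07)&(X[...,2]<.11)
    k,l,s,ce=cv2.connectedComponentsWithStats(m.astype(np.uint8))
    for i in range(1,k):
        if s[i,4]>15: P=X[l==i]; print(n,"brass",s[i],P.mean(0).round(4),P.min(0).round(3),P.max(0).round(3))
    m=ok&(H[...,0]>5)&(H[...,0]<22)&(abs(X[...,2]-.036)<.004)&(X[...,0]<.6)
    k,l,s,ce=cv2.connectedComponentsWithStats(m.astype(np.uint8))
    for i in range(1,k):
        if s[i,4]>60: P=X[l==i]; print(n,"oak",s[i],cv2.minAreaRect(P[:,:2].astype(np.float32)))
    r=ok&((H[...,0]<6)|(H[...,0]>174))&(H[...,1]>150)
    k,l,s,ce=cv2.connectedComponentsWithStats(r.astype(np.uint8))
    for i in range(1,k):
        if s[i,4]>25: P=X[l==i]; print(n,"red",s[i],P.mean(0).round(4))
E
```

```text
scene blue [ 276  196   98   76 4204] [ 0.483  -0.06    0.0648] [ 0.405 -0.203  0.007] [0.597 0.022 0.084]
box ((0.5010380744934082, -0.08900359272956848), (0.19393187761306763, 0.15089347958564758), 73.40319061279297) 0.08030338329032943
scene blue [235 281  12  14 107] [0.4703 0.1916 0.0679] [0.467 0.179 0.047] [0.477 0.203 0.078]
scene brass [323 216  24  19 210] [ 0.4639 -0.0785  0.0881] [ 0.433 -0.103  0.08 ] [ 0.505 -0.053  0.091]
scene brass [190 305  12  11  46] [0.4756 0.2919 0.0767] [0.472 0.279 0.072] [0.48  0.303 0.08 ]
scene oak [ 177  286   84   56 1454] ((0.4749119281768799, 0.23954512178897858), (0.16142553091049194, 0.054895274341106415), 88.18161010742188)
scene red [371 163  15   8  83] [ 0.5533 -0.3803  0.0974]
scene red [  78  205   72   65 2330] [0.7267 0.3197 0.0963]
scene red [213 293  13  15 126] [0.4714 0.2419 0.069 ]
scene red [ 98 306   6   7  29] [0.6623 0.41   0.0073]
scene red [ 91 338  14   9  53] [0.5802 0.4461 0.0145]
top blue [ 286  201   48   62 1308] [ 0.494  -0.1316  0.0791] [ 0.403 -0.199  0.068] [ 0.589 -0.042  0.09 ]
box ((0.4952836334705353, -0.10110428184270859), (0.1660388857126236, 0.14766043424606323), 73.69660186767578) 0.07952762679070177
top blue [287 220   8  14  63] [ 0.5055 -0.0692  0.0798] [ 0.483 -0.082  0.071] [ 0.526 -0.056  0.086]
top brass [171 216   8   4  25] [0.4734 0.2891 0.0751] [0.468 0.279 0.07 ] [0.478 0.301 0.08 ]
top brass [288 228  11  21 116] [ 0.4629 -0.0844  0.0867] [ 0.433 -0.1    0.077] [ 0.501 -0.068  0.096]
top oak [166 216  39  20 355] ((0.47277966141700745, 0.25858256220817566), (0.12392313033342361, 0.054851025342941284), 87.84619140625)
top red [151 168  10   7  42] [0.6592 0.4227 0.0072]
top red [139 185   5   8  29] [0.5811 0.4473 0.0137]
top red [186 219   9   6  29] [0.4695 0.2395 0.0723]
```

```bash
cat >> h.py <<'E'
from scipy.spatial.transform import Rotation as Ro
def down(yaw):  # tool x at yaw (deg), z down
    a=np.radians(yaw); return np.array([[np.cos(a),np.sin(a),0],[np.sin(a),-np.cos(a),0],[0,0,-1.]])
def rows(pos,yaw,hand,n=None,start=None):
    o=telemetry.get_obs(); p,R=(o["position"],o["tool_rot"]) if start is None else (np.array(start[0]),down(start[1]))
    v=Ro.from_matrix(R.T@down(yaw)).as_rotvec(); dp=np.array(pos)-p
    m=int(np.ceil(max(np.abs(dp).sum()*0+np.linalg.norm(dp)/.0249,np.abs(v).max()/.119,1)))
    n=n or 5*int(np.ceil(m/5)); out=[]
    for i in range(n):
        Ri=R@Ro.from_rotvec(v*i/n).as_matrix()
        out.append([round(float(x),3) for x in np.r_[Ri.T@(dp/n)/.025,v/n/.12]]+[hand])
    for i in range(0,n,5): print(str(out[i:i+5]).replace(" ",""))
E
python3 - <<'E'
from h import *
c=viewer.camera_params("wrist"); o=telemetry.get_obs()
C=-c["R"].T@c["t"]; print("cam in tool",o["tool_rot"].T@(C-o["position"]), "axes\n",(c["R"]@o["tool_rot"]).round(3), c["intrinsics"],c["D"])
rows([.40,.17,.25],88.2,1)
E
```

```text
cam in tool [ 0.08489813 -0.00027252 -0.14261191] axes
 [[ 0.001  1.     0.   ]
 [-0.945  0.001 -0.328]
 [-0.328 -0.     0.945]] [[332.07885568   0.         281.99227323]
 [  0.         332.07885568 209.10546209]
 [  0.           0.           1.        ]] [-0.06926659  0.          0.          0.          0.        ]
[[0.578,-0.805,-0.025,-0.0,-0.0,-0.334,1],[0.61,-0.781,-0.025,-0.0,-0.0,-0.334,1],[0.641,-0.756,-0.025,-0.0,-0.0,-0.334,1],[0.671,-0.729,-0.025,-0.0,-0.0,-0.334,1],[0.699,-0.702,-0.025,-0.0,-0.0,-0.334,1]]
[[0.727,-0.673,-0.025,-0.0,-0.0,-0.334,1],[0.753,-0.644,-0.025,-0.0,-0.0,-0.334,1],[0.779,-0.613,-0.025,-0.0,-0.0,-0.334,1],[0.803,-0.581,-0.025,-0.0,-0.0,-0.334,1],[0.825,-0.548,-0.025,-0.0,-0.0,-0.334,1]]
[[0.847,-0.515,-0.025,-0.0,-0.0,-0.334,1],[0.867,-0.481,-0.025,-0.0,-0.0,-0.334,1],[0.885,-0.445,-0.025,-0.0,-0.0,-0.334,1],[0.902,-0.41,-0.025,-0.0,-0.0,-0.334,1],[0.918,-0.373,-0.025,-0.0,-0.0,-0.334,1]]
[[0.932,-0.336,-0.025,-0.0,-0.0,-0.334,1],[0.945,-0.298,-0.025,-0.0,-0.0,-0.334,1],[0.956,-0.26,-0.025,-0.0,-0.0,-0.334,1],[0.966,-0.222,-0.025,-0.0,-0.0,-0.334,1],[0.974,-0.183,-0.025,-0.0,-0.0,-0.334,1]]
[[0.98,-0.143,-0.025,-0.0,-0.0,-0.334,1],[0.985,-0.104,-0.025,-0.0,-0.0,-0.334,1],[0.989,-0.064,-0.025,-0.0,-0.0,-0.334,1],[0.991,-0.025,-0.025,-0.0,-0.0,-0.334,1],[0.991,0.015,-0.026,-0.0,-0.0,-0.334,1]]
[[0.989,0.055,-0.026,-0.0,-0.0,-0.334,1],[0.986,0.094,-0.026,-0.0,-0.0,-0.334,1],[0.982,0.134,-0.026,-0.0,-0.0,-0.334,1],[0.976,0.173,-0.026,-0.0,-0.0,-0.334,1],[0.968,0.212,-0.026,-0.0,-0.0,-0.334,1]]
```

play_rows(
  targets=[
    [0.58, -0.8, 0, 0, 0, -0.33, 1],
    [0.61, -0.78, 0, 0, 0, -0.33, 1],
    [0.64, -0.76, 0, 0, 0, -0.33, 1],
    [0.67, -0.73, 0, 0, 0, -0.33, 1],
    [0.7, -0.7, 0, 0, 0, -0.33, 1],
  ],
)

```text
t: 0.72
position: [0.2248, -0.4233, 0.231]
tool_rot: [[0.86, 0.51, -0.0], [0.51, -0.86, 0.001], [0.0, -0.001, -1.0]]
contact_force: [-0.8, -0.5, 0.4]
grip_width: 1.002
gripper_force: 0.0
```

play_rows(
  targets=[
    [0.73, -0.67, 0, 0, 0, -0.33, 1],
    [0.75, -0.64, 0, 0, 0, -0.33, 1],
    [0.78, -0.61, 0, 0, 0, -0.33, 1],
    [0.8, -0.58, 0, 0, 0, -0.33, 1],
    [0.82, -0.55, 0, 0, 0, -0.33, 1],
  ],
)

```text
t: 1.35
position: [0.2606, -0.3043, 0.2313]
tool_rot: [[0.742, 0.67, 0.0], [0.67, -0.742, 0.0], [0.0, 0.0, -1.0]]
contact_force: [-0.0, 0.2, -0.6]
grip_width: 1.004
gripper_force: 0.0
```

play_rows(
  targets=[
    [0.85, -0.52, 0, 0, 0, -0.33, 1],
    [0.87, -0.48, 0, 0, 0, -0.33, 1],
    [0.88, -0.45, 0, 0, 0, -0.33, 1],
    [0.9, -0.41, 0, 0, 0, -0.33, 1],
    [0.92, -0.37, 0, 0, 0, -0.33, 1],
  ],
)

```text
t: 1.98
position: [0.2961, -0.1856, 0.2313]
tool_rot: [[0.596, 0.803, 0.0], [0.803, -0.596, -0.0], [0.0, 0.0, -1.0]]
contact_force: [0.1, -0.1, 0.1]
grip_width: 1.0
gripper_force: 0.0
```

play_rows(
  targets=[
    [0.93, -0.34, 0, 0, 0, -0.33, 1],
    [0.94, -0.3, 0, 0, 0, -0.33, 1],
    [0.96, -0.26, 0, 0, 0, -0.33, 1],
    [0.97, -0.22, 0, 0, 0, -0.33, 1],
    [0, 0, 0, 0, 0, 0, 1],
  ],
)

```text
t: 2.6
position: [0.3248, -0.0906, 0.2314]
tool_rot: [[0.461, 0.888, 0.0], [0.888, -0.461, 0.0], [0.0, 0.0, -1.0]]
contact_force: [-0.1, -0.3, 0.7]
grip_width: 0.996
gripper_force: 0.0
```

```bash
python3 - <<'E'
from h import *
p,d,c=grab("wrist"); np.savez("w1.npz",p=p,d=d,**c); cv2.imwrite("pics/w1.png",p[...,::-1])
o=telemetry.get_obs(); print(o["t"],o["position"],np.degrees(np.arctan2(o["tool_rot"][1,0],o["tool_rot"][0,0])))
rows([.40,.17,.25],88.2,1)
E
```

```text
2.65 [ 0.32469976 -0.09141125  0.23134787] 62.48768684393328
[[0.711,-0.144,-0.05,0.0,0.0,-0.249,1],[0.715,-0.123,-0.05,0.0,0.0,-0.249,1],[0.718,-0.101,-0.05,0.0,0.0,-0.249,1],[0.721,-0.08,-0.05,0.0,0.0,-0.249,1],[0.723,-0.058,-0.05,0.0,0.0,-0.249,1]]
[[0.725,-0.036,-0.05,0.0,0.0,-0.249,1],[0.725,-0.015,-0.05,0.0,0.0,-0.249,1],[0.725,0.007,-0.05,0.0,0.0,-0.249,1],[0.725,0.029,-0.05,0.0,0.0,-0.249,1],[0.724,0.05,-0.05,0.0,0.0,-0.249,1]]
[[0.722,0.072,-0.05,0.0,0.0,-0.249,1],[0.719,0.094,-0.05,0.0,0.0,-0.249,1],[0.716,0.115,-0.05,0.0,0.0,-0.249,1],[0.712,0.136,-0.05,0.0,0.0,-0.249,1],[0.708,0.158,-0.05,0.0,0.0,-0.249,1]]
```

View pics/w1.png

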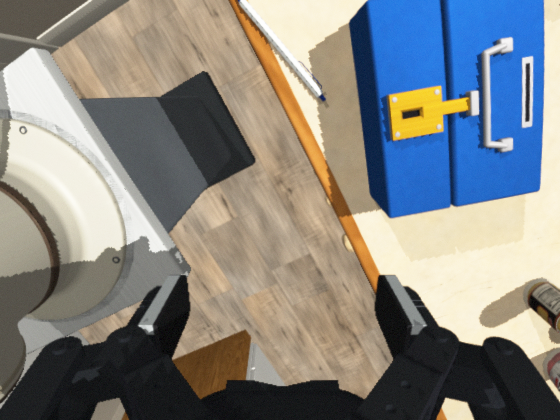

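The wrist view shows the box clearly: brass plate spanning (388–442, 87–138), with the dark keyhole slot at (402–425, 113).

play_rows(
  targets=[
    [0.71, -0.14, 0, 0, 0, -0.25, 1],
    [0.71, -0.12, 0, 0, 0, -0.25, 1],
    [0.72, -0.1, 0, 0, 0, -0.25, 1],
    [0.72, -0.08, 0, 0, 0, -0.25, 1],
    [0.72, -0.06, 0, 0, 0, -0.25, 1],
  ],
)

```text
t: 3.28
position: [0.3501, -0.0053, 0.2313]
tool_rot: [[0.326, 0.945, 0.0], [0.945, -0.326, -0.0], [-0.0, 0.0, -1.0]]
contact_force: [-0.3, -0.5, 0.7]
grip_width: 1.004
gripper_force: 0.0
```

play_rows(
  targets=[
    [0.72, -0.04, 0, 0, 0, -0.25, 1],
    [0.72, -0.02, 0, 0, 0, -0.25, 1],
    [0.72, 0, 0, 0, 0, -0.25, 1],
    [0.72, 0.03, 0, 0, 0, -0.25, 1],
    [0.72, 0.05, 0, 0, 0, -0.25, 1],
  ],
)

```text
t: 3.9
position: [0.3749, 0.0813, 0.2313]
tool_rot: [[0.181, 0.983, -0.0], [0.983, -0.181, -0.0], [-0.0, -0.0, -1.0]]
contact_force: [-0.3, -0.9, 0.5]
grip_width: 1.001
gripper_force: 0.0
```

play_rows(
  targets=[
    [0.72, 0.07, 0, 0, 0, -0.25, 1],
    [0.72, 0.09, 0, 0, 0, -0.25, 1],
    [0.72, 0.12, 0, 0, 0, -0.25, 1],
    [0.71, 0.14, 0, 0, 0, -0.25, 1],
    [0, 0, 0, 0, 0, 0, 1],
  ],
)

```text
t: 4.53
position: [0.3952, 0.151, 0.2311]
tool_rot: [[0.062, 0.998, -0.001], [0.998, -0.062, -0.0], [-0.0, -0.001, -1.0]]
contact_force: [-0.7, -0.7, -0.2]
grip_width: 1.0
gripper_force: 0.0
```

```bash
python3 - <<'E'
from h import *
p,d,c=grab("wrist"); np.savez("w2.npz",p=p,d=d,**c); cv2.imwrite("pics/w2.png",p[...,::-1])
o=telemetry.get_obs(); print(o["t"],o["position"],o["joints"])
E
```

```text
4.575 [0.39503941 0.15050196 0.23116006] [ 1.81437734e-01 -1.73716039e-01  1.75823739e+00 -1.57946382e-04
  1.55763898e+00  2.44217585e-01]
```

View pics/w2.png

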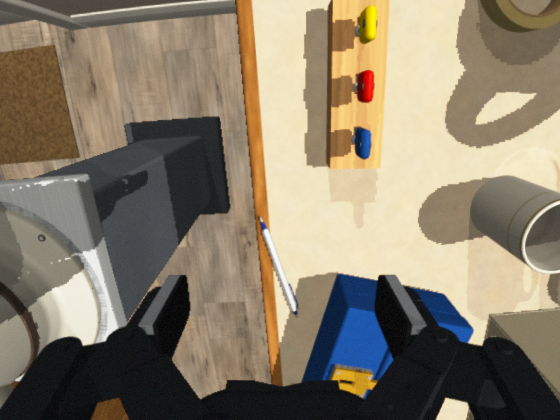

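Keys are seen from above: yellow (368,23), red (366,86), blue (362,143). The bit direction is hidden beneath the caps, so I'll zoom.

```bash
python3 - <<'E'
from h import *
a,_,_=grab("scene"); b,_,_=grab("wrist")
A=cv2.resize(a[270:345,172:270],None,fx=8,fy=8,interpolation=cv2.INTER_CUBIC)
B=cv2.resize(b[0:175,325:390],None,fx=3.4,fy=3.4,interpolation=cv2.INTER_CUBIC)
cv2.imwrite("pics/z1.png",A[...,::-1])
cv2.imwrite("pics/z2.png",cv2.rotate(B,cv2.ROTATE_90_CLOCKWISE)[...,::-1])
f=np.load("w1.npz"); c=f; H=hsv(f["p"]); X=cloud(f["d"],f)
m=((H[...,0]>15)&(H[...,0]<32)&(H[...,1]>140)).astype(np.uint8); m[:, :380]=0; m[150:]=0; m[:70]=0; m[:,443:]=0
cs=max(cv2.findContours(m,cv2.RETR_EXTERNAL,cv2.CHAIN_APPROX_NONE)[0],key=cv2.contourArea)
P=plane(cs.reshape(-1,2),.088,c); r=cv2.minAreaRect(P[:,:2].astype(np.float32)*1000); print("plate",r)
Vv=H[...,2].astype(int); s=((Vv<110)).astype(np.uint8); w=np.zeros_like(s); w[100:128,396:432]=1
s&=w; k,l,st,ce=cv2.connectedComponentsWithStats(s); i=1+st[1:,4].argmax(); print(st[i],ce[i])
ys,xs=np.nonzero(l==i); P=plane(np.c_[xs,ys],.088,c); print("slot",cv2.minAreaRect(P[:,:2].astype(np.float32)*1000),P.mean(0))
bl=((H[...,0]>100)&(H[...,0]<130)&(H[...,1]>130)&(abs(X[...,2]-.08)<.004))
P=X[bl]; print("box",cv2.minAreaRect(P[:,:2].astype(np.float32)*1000),np.median(P[:,2]))
E
```

```text
plate ((458.0533447265625, -79.14679718017578), (37.90602111816406, 45.28420639038086), 73.80825805664062)
[402 109  18  10 117] [410.76068376 113.52136752]
slot ((453.7878112792969, -77.31136322021484), (5.576211452484131, 14.551706314086914), 74.52105712890625) [ 0.4538257  -0.07737814  0.088     ]
box ((500.86700439453125, -91.75494384765625), (187.61297607421875, 151.1461639404297), 73.28761291503906) 0.07994925193439766
```

View pics/z1.png

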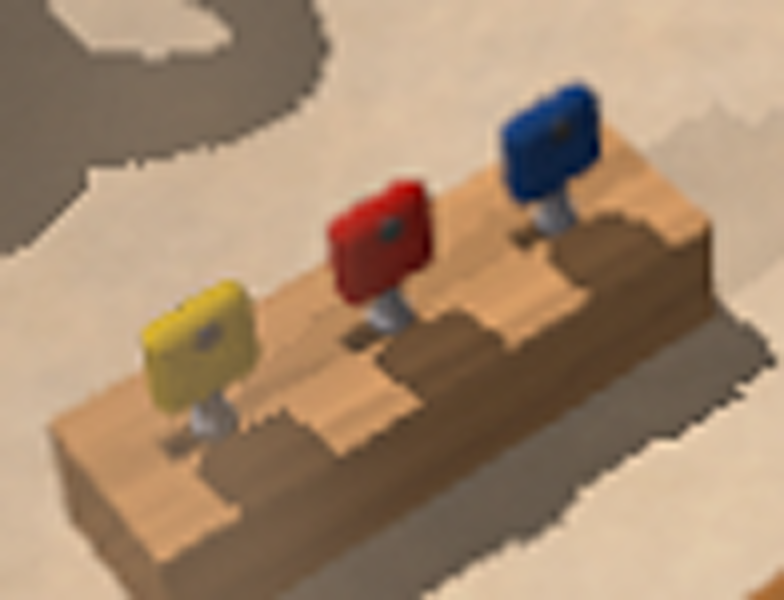

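View pics/z2.png

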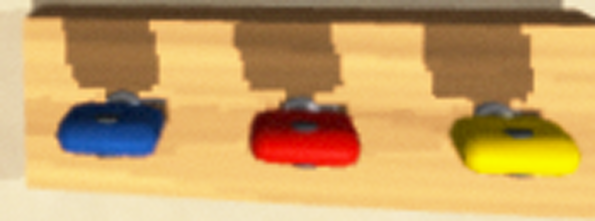

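Clear: the slots stick out to the left of the collars (toward yellow, i.e. world +y), so bits point world +y. Slot centre in the lock is measured too.

```bash
cat >> h.py <<'E'
def meas_keys(f):
    H=hsv(f["p"]); X=cloud(f["d"],f); ok=(f["d"]>0)&(X[...,0]<.55)&(X[...,1]>.12)
    for n,hm in (("blue",(H[...,0]>100)&(H[...,0]<130)),("red",(H[...,0]<6)|(H[...,0]>174)),("yel",(H[...,0]>24)&(H[...,0]<34))):
        m=ok&hm&(H[...,1]>140)&(X[...,2]>.045)&(X[...,2]<.085)
        T=X[m]; t=T[T[:,2]>.072]
        print(n,len(T),len(t),"ztop",np.percentile(T[:,2],95).round(4),"rect",cv2.minAreaRect((t[:,:2]*1000).astype(np.float32)) if len(t)>5 else "")
    m=ok&(abs(X[...,2]-.036)<.003)&(H[...,1]>50)
    if m.sum()>100: print("block",cv2.minAreaRect((X[m][:,:2]*1000).astype(np.float32)))
E
python3 - <<'E'
from h import *
for n in("w2","scene"): meas_keys(dict(np.load(n+".npz")))
E
```

```text
blue 346 259 ztop 0.0775 rect ((471.7239990234375, 189.9817657470703), (24.3416805267334, 8.180060386657715), 87.04400634765625)
red 436 333 ztop 0.0777 rect ((473.96527099609375, 239.30282592773438), (25.3347225189209, 10.365801811218262), 85.78990936279297)
yel 385 336 ztop 0.078 rect ((475.62890625, 288.7969970703125), (25.62787437438965, 10.395710945129395), 88.07573699951172)
block ((474.459228515625, 237.403076171875), (157.38217163085938, 53.33631896972656), 87.97630310058594)
blue 106 44 ztop 0.0776 rect ((472.2915344238281, 191.2141571044922), (23.007896423339844, 7.732820987701416), 82.44842529296875)
red 127 53 ztop 0.0784 rect ((473.2194519042969, 240.59954833984375), (22.85590934753418, 8.213248252868652), 80.2926025390625)Traceback (most recent call last):
  File "<stdin>", line 2, in <module>
  File "h.py", line 33, in meas_keys
    print(n,len(T),len(t),"ztop",np.percentile(T[:,2],95).round(4),"rect",cv2.minAreaRect((t[:,:2]*1000).astype(np.float32)) if len(t)>5 else "")
                                 ~~~~~~~~~~~~~^^^^^^^^^^^
    return _quantile_unchecked(
        a, q, axis, out, overwrite_input, method, keepdims, weights)
    return _ureduce(a,
                    func=_quantile_ureduce_func,
    ...<5 lines>...
                    overwrite_input=overwrite_input,
                    method=method)
    r = func(a, **kwargs)
    result = _quantile(arr,
                       quantiles=q,
    ...<2 lines>...
                       out=out,
                       weights=wgt)
    slices_having_nans = np.isnan(arr[-1, ...])
                                  ~~~^^^^^^^^^
IndexError: index -1 is out of bounds for axis 0 with size 0
```

```bash
python3 - <<'E'
from h import *
rows([.472,.190,.125],87.9,0,n=9)
E
```

```text
[[0.199,0.33,0.472,-0.0,0.0,-0.025,0],[0.198,0.331,0.472,-0.0,0.0,-0.025,0],[0.197,0.332,0.472,-0.0,0.0,-0.025,0],[0.196,0.332,0.472,-0.0,0.0,-0.025,0],[0.195,0.333,0.472,-0.0,0.0,-0.025,0]]
[[0.193,0.333,0.472,-0.0,0.0,-0.025,0],[0.192,0.334,0.472,-0.0,0.0,-0.025,0],[0.191,0.334,0.472,-0.0,0.0,-0.025,0],[0.19,0.335,0.472,-0.0,0.0,-0.025,0]]
```

play_rows(
  targets=[
    [0.2, 0.33, 0.47, 0, 0, -0.03, 0],
    [0.2, 0.33, 0.47, 0, 0, -0.02, 0],
    [0.2, 0.33, 0.47, 0, 0, -0.03, 0],
    [0.2, 0.33, 0.47, 0, 0, -0.02, 0],
    [0.19, 0.33, 0.47, 0, 0, -0.03, 0],
  ],
)

```text
t: 5.3
position: [0.4383, 0.1736, 0.1716]
tool_rot: [[0.047, 0.999, -0.0], [0.999, -0.047, 0.0], [0.0, -0.0, -1.0]]
contact_force: [-0.3, 0.5, -0.8]
grip_width: 0.501
gripper_force: 0.0
```

play_rows(
  targets=[
    [0.19, 0.33, 0.47, 0, 0, -0.03, 0],
    [0.19, 0.33, 0.47, 0, 0, -0.02, 0],
    [0.19, 0.34, 0.47, 0, 0, -0.03, 0],
    [0.19, 0.34, 0.47, 0, 0, -0.02, 0],
    [0, 0, 0, 0, 0, 0, 0],
  ],
)

```text
t: 5.92
position: [0.472, 0.191, 0.1245]
tool_rot: [[0.035, 0.999, -0.002], [0.999, -0.035, -0.0], [-0.0, -0.002, -1.0]]
contact_force: [-0.3, -0.5, 0.3]
grip_width: 0.502
gripper_force: 0.0
```

```bash
python3 - <<'E'
from h import *
p,d,c=grab("wrist"); np.savez("w3.npz",p=p,d=d,**c); cv2.imwrite("pics/w3.png",p[...,::-1])
try: meas_keys(dict(p=p,d=d,**c))
except Exception as e: print(e)
o=telemetry.get_obs(); print(o["t"],o["position"],o["tool_rot"][:,0],o["contact_force"])
rows([.472,.190,.0445],87.9,0)
E
```

```text
blue 595 486 ztop 0.0775 rect ((472.8283996582031, 190.3131103515625), (24.45783805847168, 8.79871654510498), 88.16084289550781)
red 692 637 ztop 0.0777 rect ((474.4615173339844, 239.75064086914062), (25.651805877685547, 9.391487121582031), 88.17813110351562)
yel 726 726 ztop 0.0777 rect ((476.39080810546875, 289.2655334472656), (25.821338653564453, 9.325090408325195), 87.70066833496094)
block ((474.1695251464844, 238.80184936523438), (160.9745635986328, 52.590003967285156), 87.67478942871094)
5.975 [0.47195267 0.19089096 0.12517407] [ 3.48397569e-02  9.99392896e-01 -1.76676785e-04] [-0.60783128  0.4451574   0.02449366]
[[-0.007,0.001,0.645,-0.002,0.0,0.003,0],[-0.007,0.001,0.645,-0.002,0.0,0.003,0],[-0.007,0.001,0.645,-0.002,0.0,0.003,0],[-0.007,0.001,0.645,-0.002,0.0,0.003,0],[-0.007,0.001,0.645,-0.002,0.0,0.003,0]]
```

View pics/w3.png

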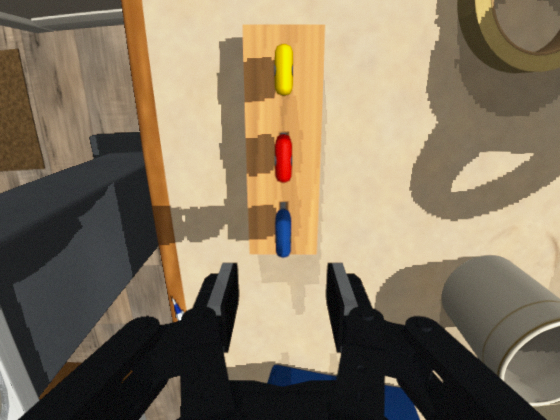

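The blue cap (283,233) lies centred between the fingers (fingers at x≈225 and 340). Descending straight and gripping.

play_rows(
  targets=[
    [-0.01, 0.01, 0.65, 0, 0, 0, 0],
    [-0.01, 0, 0.65, 0, 0, 0, 0],
    [-0.01, 0, 0.65, 0, 0, 0, 0],
    [-0.01, 0, 0.65, 0, 0, 0, 0],
    [0, 0, 0.63, 0, 0, 0, 0],
  ],
)

```text
t: 6.6
position: [0.4721, 0.1898, 0.0436]
tool_rot: [[0.035, 0.999, -0.0], [0.999, -0.035, 0.0], [0.0, -0.0, -1.0]]
contact_force: [-0.1, -0.4, 0.8]
grip_width: 0.496
gripper_force: 0.0
```

play_rows(
  targets=[
    [0, 0, 0, 0, 0, 0, -0.5],
    [0, 0, 0, 0, 0, 0, -1],
    [0, 0, 0, 0, 0, 0, -1],
    [0, 0, 0, 0, 0, 0, -1],
    [0, 0, 0, 0, 0, 0, -1],
  ],
  newtons=70,
)

```text
t: 7.22
position: [0.4724, 0.1899, 0.0451]
tool_rot: [[0.035, 0.999, 0.001], [0.999, -0.035, 0.0], [0.0, 0.0, -1.0]]
contact_force: [0.3, 1.1, 1.7]
grip_width: 0.104
gripper_force: 68.9
```

play_rows(
  targets=[
    [0, 0, -0.4, 0, 0, 0, -1],
    [0, 0, -0.8, 0, 0, 0, -1],
    [0, 0, -1, 0, 0, 0, -1],
    [0, 0, -1, 0, 0, 0, -1],
    [0, 0, -0.9, 0, 0, 0, -1],
  ],
)

```text
t: 7.85
position: [0.4722, 0.1898, 0.149]
tool_rot: [[0.035, 0.999, 0.001], [0.999, -0.035, 0.0], [0.0, 0.001, -1.0]]
contact_force: [0.7, -0.4, -0.1]
grip_width: 0.106
gripper_force: 68.7
```

```bash
python3 - <<'E'
from h import *
rows([.458,-.079,.146],163.5,-1,n=15)
o=telemetry.get_obs(); print(o["position"],o["grip_width"],o["contact_force"],o["joints"])
E
```

```text
[[-0.718,-0.013,0.008,0.0,0.0,-0.732,-1],[-0.714,-0.076,0.008,0.0,0.0,-0.732,-1],[-0.705,-0.138,0.008,0.0,0.0,-0.732,-1],[-0.69,-0.199,0.008,0.0,0.0,-0.732,-1],[-0.67,-0.259,0.008,0.0,0.0,-0.732,-1]]
[[-0.644,-0.317,0.008,0.0,0.0,-0.732,-1],[-0.614,-0.372,0.008,0.0,0.0,-0.732,-1],[-0.579,-0.425,0.008,0.0,0.0,-0.732,-1],[-0.539,-0.474,0.008,0.0,0.0,-0.732,-1],[-0.496,-0.519,0.008,0.0,0.0,-0.732,-1]]
[[-0.448,-0.561,0.008,0.0,0.0,-0.732,-1],[-0.397,-0.598,0.008,0.0,0.0,-0.732,-1],[-0.343,-0.63,0.008,0.0,0.0,-0.732,-1],[-0.287,-0.658,0.008,0.0,0.0,-0.732,-1],[-0.228,-0.681,0.008,0.0,0.0,-0.732,-1]]
[0.47221703 0.18984868 0.14899745] 0.1059378096390718 [ 0.73372366 -0.3958219  -0.0972505 ] [2.30724194e-01 5.56432705e-02 1.71019610e+00 9.50788365e-05
 1.37495292e+00 2.65711463e-01]
```

play_rows(
  targets=[
    [-0.72, -0.01, 0, 0, 0, -0.73, -1],
    [-0.71, -0.08, 0, 0, 0, -0.73, -1],
    [-0.7, -0.14, 0, 0, 0, -0.73, -1],
    [-0.69, -0.2, 0, 0, 0, -0.73, -1],
    [-0.67, -0.26, 0, 0, 0, -0.73, -1],
  ],
)

```text
t: 8.48
position: [0.4672, 0.0998, 0.1481]
tool_rot: [[-0.395, 0.919, 0.001], [0.919, 0.395, 0.0], [-0.0, 0.001, -1.0]]
contact_force: [-0.2, 0.6, -0.1]
grip_width: 0.105
gripper_force: 68.6
```

play_rows(
  targets=[
    [-0.64, -0.32, 0, 0, 0, -0.73, -1],
    [-0.61, -0.37, 0, 0, 0, -0.73, -1],
    [-0.58, -0.42, 0, 0, 0, -0.73, -1],
    [-0.54, -0.47, 0, 0, 0, -0.73, -1],
    [-0.5, -0.52, 0, 0, 0, -0.73, -1],
  ],
)

```text
t: 9.1
position: [0.4625, 0.0103, 0.1481]
tool_rot: [[-0.747, 0.665, 0.001], [0.665, 0.747, 0.0], [-0.0, 0.0, -1.0]]
contact_force: [0.1, -0.4, -1.4]
grip_width: 0.112
gripper_force: 68.6
```

play_rows(
  targets=[
    [-0.45, -0.56, 0, 0, 0, -0.73, -1],
    [-0.4, -0.6, 0, 0, 0, -0.73, -1],
    [-0.34, -0.63, 0, 0, 0, -0.73, -1],
    [-0.29, -0.66, 0, 0, 0, -0.75, -1],
    [-0.23, -0.68, 0, 0, 0, -0.75, -1],
  ],
)

```text
t: 9.72
position: [0.4576, -0.0794, 0.148]
tool_rot: [[-0.96, 0.28, 0.001], [0.28, 0.96, -0.0], [-0.001, 0.0, -1.0]]
contact_force: [-0.2, 0.1, -0.0]
grip_width: 0.104
gripper_force: 68.6
```

```bash
python3 - <<'E'
from h import *
o=telemetry.get_obs(); R=o["tool_rot"]; print(o["t"],o["position"],np.degrees(np.arctan2(R[1,0],R[0,0])),o["joints"],o["contact_force"])
p,d,c=grab("wrist"); np.savez("w4.npz",p=p,d=d,**c); 
q,dd,cc=grab("top"); np.savez("t4.npz",p=q,d=dd,**cc)
s,ds,cs=grab("scene"); np.savez("s4.npz",p=s,d=ds,**cs)
A=cv2.resize(s[150:280,260:400],None,fx=3.2,fy=3.2,interpolation=cv2.INTER_CUBIC)
B=cv2.resize(p[180:420,150:410],(455,420),interpolation=cv2.INTER_CUBIC)[:416,:350]
cv2.imwrite("pics/z4.png",np.hstack([A,B])[...,::-1])
E
```

```text
9.725 [ 0.45760694 -0.07939786  0.14803202] 163.7269834626242 [-3.37987126e-01 -3.75468663e-02  1.80626012e+00  9.95328105e-05
  1.37234462e+00 -1.62478535e+00] [-0.15508572  0.10419372 -0.01496527]
```

View pics/z4.png

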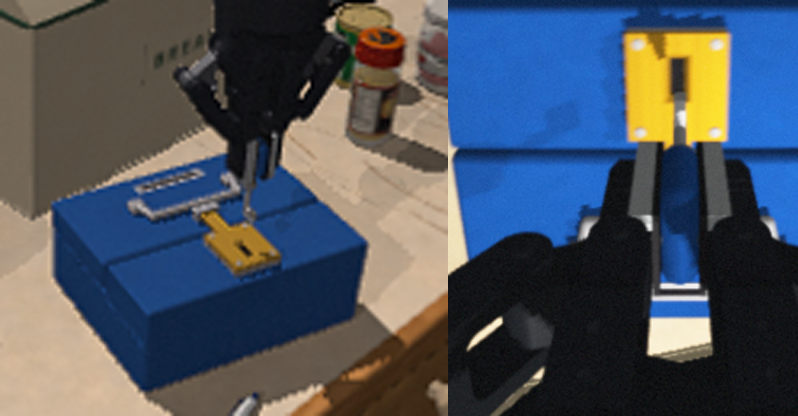

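Wrist view: the key's bit (≈(282,245) full-frame) points at the slot (≈(282,225)) and both lie on the camera's centre column. Measuring the slot in the tool frame now.

```bash
python3 - <<'E'
from h import *
c=dict(np.load("w4.npz")); H=hsv(c["p"]); 
m=((H[...,0]>15)&(H[...,0]<32)&(H[...,1]>140)).astype(np.uint8); m[262:]=0; m[:190]=0; m[:,:240]=0; m[:,320:]=0
ys,xs=np.nonzero(m); print("plate px",xs.min(),xs.max(),ys.min(),ys.max())
V=H[...,2].astype(int); print(V[208:250,282])
print(V[224,272:294])
s=((V<110)).astype(np.uint8); w=np.zeros_like(s); w[208:236,272:294]=1; s&=w
k,l,st,ce=cv2.connectedComponentsWithStats(s); i=1+st[1:,4].argmax(); print(st[i],ce[i])
R=np.array([[-0.96,.28,0],[.28,.96,0],[0,0,-1]]); p0=np.array([.4576,-.0794,.148])
def tool(uv,z): return ((plane(uv,z,c)-p0)@R*1000).round(2)
x,y,w_,h_,_=st[i]
print("slot corners tool mm\n",tool([[x-.5,y-.5],[x+w_-.5,y-.5],[x-.5,y+h_-.5],[x+w_-.5,y+h_-.5]],.088))
for r in (205,215,225,235): 
    q=np.nonzero(m[r])[0]; print("plate row",r,tool([[q.min()-.5,r],[q.max()+.5,r]],.088)[:, :2].tolist())
q=np.nonzero(m[:,262])[0]; print("plate col top",tool([[262,q.min()-.5]],.088))
E
```

```text
plate px 251 309 198 261
[245 245 242 233 193 111  45  43  44  41  46  48  45  45  41  43  42  47
  48  44  47  46  45  39  62  83  83  85  91 102 117 123 122 118 131 176
 220 226 222 218 208 190]
[243 240 233 213 174 119  70  52  46  42  42  45  72 109 146 186 227 241
 247 248 247 246]
[278 214   8  22 163] [281.30674847 224.49693252]
slot corners tool mm
 [[11.18 -2.39 60.  ]
 [11.18  2.8  60.  ]
 [-4.37 -2.45 60.  ]
 [-4.36  2.87 60.  ]]
plate row 205 [[16.99, -19.74], [17.01, 17.58]]
plate row 215 [[10.14, -19.95], [10.15, 17.76]]
plate row 225 [[3.13, -19.51], [3.15, 17.95]]
plate row 235 [[-4.02, -19.73], [-4.01, 18.15]]
plate col top [[ 22.04 -12.24  60.  ]]
```

play_rows(
  targets=[
    [0, 0, 0.4, 0, 0, 0, -1],
    [-0.01, 0, 0.4, 0, 0, 0, -1],
    [0, 0, 0.08, 0, 0, 0, -1],
    [0, 0, 0.08, 0, 0, 0, -1],
    [0, 0, 0, 0, 0, 0, -1],
  ],
)

```text
t: 10.5
position: [0.4579, -0.0788, 0.1233]
tool_rot: [[-0.959, 0.283, -0.0], [0.283, 0.959, 0.0], [0.0, 0.0, -1.0]]
contact_force: [0.0, -0.4, -0.3]
grip_width: 0.107
gripper_force: 68.6
```

play_rows(
  targets=[
    [0, 0, 0.04, 0, 0, 0, -1],
    [0, 0, 0.04, 0, 0, 0, -1],
    [0, 0, 0.04, 0, 0, 0, -1],
    [0, 0, 0.02, 0, 0, 0, -1],
    [0, 0, 0, 0, 0, 0, -1],
  ],
)

```text
t: 11.12
position: [0.4579, -0.0789, 0.1198]
tool_rot: [[-0.959, 0.283, -0.0], [0.283, 0.959, 0.0], [0.0, 0.0, -1.0]]
contact_force: [-0.3, -0.4, -0.1]
grip_width: 0.107
gripper_force: 68.6
```

play_rows(
  targets=[
    [0, 0, 0.06, 0, 0, 0, -1],
    [0, 0, 0.06, 0, 0, 0, -1],
    [0, 0, 0.04, 0, 0, 0, -1],
    [0, 0, 0, 0, 0, 0, -1],
    [0, 0, 0, 0, 0, 0, -1],
  ],
)

```text
t: 11.75
position: [0.4579, -0.0791, 0.1159]
tool_rot: [[-0.959, 0.283, 0.0], [0.283, 0.959, -0.0], [-0.0, -0.0, -1.0]]
contact_force: [1.5, -2.9, 3.1]
grip_width: 0.103
gripper_force: 69.1
```

play_rows(
  targets=[
    [-0.02, -0.02, 0, 0, 0, 0, -1],
    [0, 0, 0.04, 0, 0, 0, -1],
    [0, 0, 0.04, 0, 0, 0, -1],
    [0, 0, 0, 0, 0, 0, -1],
    [0, 0, 0, 0, 0, 0, -1],
  ],
)

```text
t: 12.38
position: [0.4581, -0.0795, 0.1136]
tool_rot: [[-0.959, 0.283, -0.0], [0.283, 0.959, 0.0], [0.001, 0.0, -1.0]]
contact_force: [-0.9, -3.2, -2.7]
grip_width: 0.102
gripper_force: 68.3
```

play_rows(
  targets=[
    [0, -0.03, 0, 0, 0, 0, -1],
    [0, 0, 0.04, 0, 0, 0, -1],
    [0, 0, 0, 0, 0, 0, -1],
    [0, 0, 0.04, 0, 0, 0, -1],
    [0, 0, 0, 0, 0, 0, -1],
  ],
)

```text
t: 13.0
position: [0.4581, -0.0801, 0.1118]
tool_rot: [[-0.959, 0.283, 0.0], [0.283, 0.959, 0.0], [-0.0, 0.0, -1.0]]
contact_force: [1.7, 2.2, 1.1]
grip_width: 0.106
gripper_force: 68.8
```

play_rows(
  targets=[
    [0, 0, 0.04, 0, 0, 0, -1],
    [0, 0, 0, 0, 0, 0, -1],
    [0, 0, 0.04, 0, 0, 0, -1],
    [0, 0, 0, 0, 0, 0, -1],
    [0, 0, 0, 0, 0, 0, -1],
  ],
)

```text
t: 13.62
position: [0.4579, -0.0802, 0.1096]
tool_rot: [[-0.959, 0.283, -0.0], [0.283, 0.959, 0.0], [0.0, 0.0, -1.0]]
contact_force: [1.3, 2.5, -2.8]
grip_width: 0.106
gripper_force: 68.3
```

play_rows(
  targets=[
    [0, 0.01, 0.04, 0, 0, 0, -1],
    [0, 0, 0, 0, 0, 0, -1],
    [0, 0, 0.04, 0, 0, 0, -1],
    [0, 0, 0, 0, 0, 0, -1],
    [0, 0, 0, 0, 0, 0, -1],
  ],
)

```text
t: 14.25
position: [0.4581, -0.08, 0.1077]
tool_rot: [[-0.959, 0.283, -0.0], [0.283, 0.959, 0.0], [0.0, 0.0, -1.0]]
contact_force: [0.8, 0.4, -1.7]
grip_width: 0.105
gripper_force: 68.6
```

```bash
python3 - <<'E'
from h import *
p,d,c=grab("wrist"); s,_,_=grab("scene")
A=cv2.resize(s[180:250,290:370],(440,385),interpolation=cv2.INTER_CUBIC)
B=cv2.resize(p[200:320,232:332],(320,385),interpolation=cv2.INTER_CUBIC)
cv2.imwrite("pics/z5.png",np.hstack([A,B])[...,::-1])
E
```

View pics/z5.png

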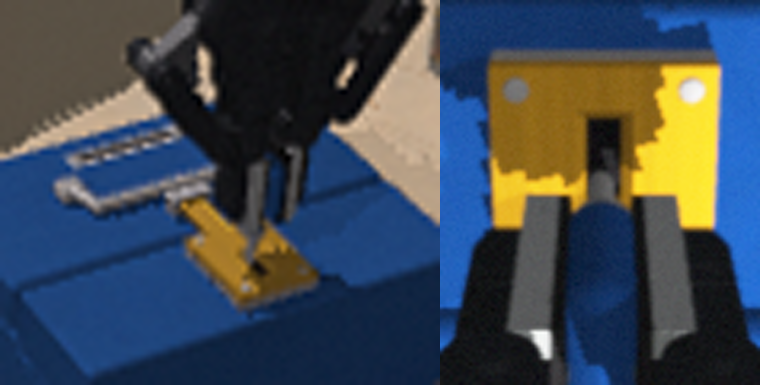

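The key is inside the slot (right panel: collar and bit right at the dark slot near (605,160)), cap still seated between the pads. Continuing down.

play_rows(
  targets=[
    [0, 0, 0.04, 0, 0, 0, -1],
    [0, 0, 0, 0, 0, 0, -1],
    [0, 0, 0.04, 0, 0, 0, -1],
    [0, 0, 0, 0, 0, 0, -1],
    [0, 0, 0, 0, 0, 0, -1],
  ],
)

```text
t: 14.98
position: [0.4581, -0.08, 0.1058]
tool_rot: [[-0.959, 0.283, -0.0], [0.283, 0.959, 0.0], [0.0, 0.0, -1.0]]
contact_force: [1.1, 1.0, -1.9]
grip_width: 0.105
gripper_force: 68.7
```

```bash
python3 - <<'E'
from h import *
o=telemetry.get_obs(); print(o)
E
```

```text
{'t': 14.975, 'joints': array([-3.38805431e-01,  1.82134874e-04,  1.85966460e+00,  1.07410391e-04,
        1.28192602e+00, -1.62269007e+00]), 'joint_vel': array([-0.00040556, -0.00292577,  0.00140369, -0.00045586,  0.00011745,
        0.00073658]), 'effort': array([-5.38883619e-01, -5.31040514e+01, -5.30047917e+01, -4.14008461e-01,
        5.98286488e-02, -9.24988242e-03]), 'position': array([ 0.45806383, -0.07995442,  0.10576273]), 'tool_rot': array([[-9.59113741e-01,  2.83020870e-01, -1.35641700e-04],
       [ 2.83020849e-01,  9.59113744e-01,  1.56965038e-04],
       [ 1.74520200e-04,  1.12157896e-04, -9.99999978e-01]]), 'contact_force': array([ 1.05768965,  1.01401306, -1.87358245]), 'ft_torque': array([ 0.22098921, -0.13083637, -0.02396912]), 'gripper_force': 68.71914625167847, 'grip_width': 0.10473115576558878}
```

play_rows(
  targets=[
    [0, 0, 0.04, 0, 0, 0, -1],
    [0, 0, 0.04, 0, 0, 0, -1],
    [0, 0, 0.04, 0, 0, 0, -1],
    [0, 0, 0.04, 0, 0, 0, -1],
    [0, 0, 0, 0, 0, 0, -1],
  ],
)

```text
t: 15.6
position: [0.458, -0.08, 0.1017]
tool_rot: [[-0.959, 0.283, -0.0], [0.283, 0.959, 0.0], [0.0, -0.0, -1.0]]
contact_force: [0.1, -0.2, -0.6]
grip_width: 0.108
gripper_force: 68.7
```

play_rows(
  targets=[
    [0, 0, 0.04, 0, 0, 0, -1],
    [0, 0, 0.04, 0, 0, 0, -1],
    [0, 0, 0.04, 0, 0, 0, -1],
    [0, 0, 0, 0, 0, 0, -1],
    [0, 0, 0, 0, 0, 0, -1],
  ],
)

```text
t: 16.23
position: [0.4581, -0.08, 0.0988]
tool_rot: [[-0.959, 0.283, 0.0], [0.283, 0.959, 0.0], [-0.0, 0.0, -1.0]]
contact_force: [0.2, -0.1, -0.1]
grip_width: 0.107
gripper_force: 68.7
```

play_rows(
  targets=[
    [0, 0, 0.02, 0, 0, 0, -1],
    [0, 0, 0.02, 0, 0, 0, -1],
    [0, 0, 0.02, 0, 0, 0, -1],
    [0, 0, 0, 0, 0, 0, -1],
    [0, 0, 0, 0, 0, 0, -1],
  ],
)

```text
t: 16.85
position: [0.4581, -0.08, 0.0973]
tool_rot: [[-0.959, 0.283, 0.0], [0.283, 0.959, 0.0], [0.0, 0.0, -1.0]]
contact_force: [0.0, -0.7, -0.2]
grip_width: 0.105
gripper_force: 68.7
```

play_rows(
  targets=[
    [0, 0, 0.02, 0, 0, 0, -1],
    [0, 0, 0.02, 0, 0, 0, -1],
    [0, 0, 0, 0, 0, 0, -1],
    [0, 0, 0, 0, 0, 0, -1],
    [0, 0, 0, 0, 0, 0, -1],
  ],
)

```text
t: 17.48
position: [0.4582, -0.08, 0.0968]
tool_rot: [[-0.959, 0.283, 0.0], [0.283, 0.959, -0.0], [-0.0, 0.0, -1.0]]
contact_force: [-2.7, 1.0, 7.4]
grip_width: 0.11
gripper_force: 70.1
```

play_rows(
  targets=[
    [0, 0, 0.01, 0, 0, 0.5, -1],
    [0, 0, 0, 0, 0, 0.5, -1],
    [0, 0, 0, 0, 0, 0.5, -1],
    [0, 0, 0, 0, 0, 0.5, -1],
    [0, 0, 0, 0, 0, 0, -1],
  ],
)

```text
t: 18.1
position: [0.4585, -0.0798, 0.0968]
tool_rot: [[-0.864, 0.504, 0.001], [0.504, 0.864, 0.0], [-0.001, 0.001, -1.0]]
contact_force: [-1.4, 4.2, 10.8]
grip_width: 0.108
gripper_force: 70.4
```

```bash
python3 - <<'E'
from h import *
o=telemetry.get_obs(); print(o["contact_force"],o["ft_torque"],o["position"],o["joints"][5],o["effort"][5])
E
```

```text
[-1.44826853  4.2360145  10.83198021] [0.67015237 0.40223272 0.03133417] [ 0.45846564 -0.07977504  0.09675449] -1.3816565856061702 0.9417310729622841
```

play_rows(
  targets=[
    [0, 0, 0, 0, 0, 0.8, -1],
    [0, 0, 0, 0, 0, 0.8, -1],
    [0, 0, 0, 0, 0, 0.8, -1],
    [0, 0, 0, 0, 0, 0.8, -1],
    [0, 0, 0, 0, 0, 0, -1],
  ],
)

```text
t: 18.73
position: [0.4584, -0.0799, 0.0967]
tool_rot: [[-0.612, 0.791, 0.001], [0.791, 0.612, 0.0], [-0.0, 0.001, -1.0]]
contact_force: [-2.0, 3.6, 9.8]
grip_width: 0.108
gripper_force: 70.4
```

```bash
python3 - <<'E'
from h import *
o=telemetry.get_obs(); print(o["contact_force"],o["ft_torque"],o["position"],o["joints"][5],o["effort"][5])
E
```

```text
[-1.95436005  3.64200472  9.75010989] [0.57540566 0.3801545  0.06085124] [ 0.45843042 -0.07986963  0.0967451 ] -0.9971200573214708 1.480926163494587
```

play_rows(
  targets=[
    [0, 0, 0, 0, 0, 0.8, -1],
    [0, 0, 0, 0, 0, 0.8, -1],
    [0, 0, 0, 0, 0, 0.8, -1],
    [0, 0, 0, 0, 0, 0.8, -1],
    [0, 0, 0, 0, 0, 0.8, -1],
  ],
)

```text
t: 19.35
position: [0.4585, -0.0798, 0.0968]
tool_rot: [[-0.176, 0.984, 0.001], [0.984, 0.176, 0.0], [-0.0, 0.001, -1.0]]
contact_force: [-1.5, 3.7, 9.4]
grip_width: 0.103
gripper_force: 70.3
```

play_rows(
  targets=[
    [0, 0, 0, 0, 0, 0.7, -1],
    [0, 0, 0, 0, 0, 0.7, -1],
    [0, 0, 0, 0, 0, 0.7, -1],
    [0, 0, 0, 0, 0, 0.7, -1],
    [0, 0, 0, 0, 0, 0, -1],
  ],
)

```text
t: 19.98
position: [0.4584, -0.0799, 0.0967]
tool_rot: [[0.157, 0.988, 0.001], [0.988, -0.157, 0.0], [0.0, 0.001, -1.0]]
contact_force: [-1.8, 3.5, 11.2]
grip_width: 0.105
gripper_force: 70.4
```

```bash
python3 - <<'E'
from h import *
o=telemetry.get_obs(); print(o["contact_force"],o["ft_torque"],o["position"],o["joints"][5],o["effort"][5])
E
```

```text
[-1.8292099   3.49833922 11.24899817] [0.56309317 0.49939017 0.11204618] [ 0.45841871 -0.0798666   0.0967326 ] -0.18130995536541136 1.3418421149253845
```

play_rows(
  targets=[
    [0, 0, 0, 0, 0, 0.3, -1],
    [0, 0, 0, 0, 0, 0.3, -1],
    [0, 0, 0, 0, 0, 0.3, -1],
    [0, 0, 0, 0, 0, 0.3, -1],
    [0, 0, 0, 0, 0, 0, -1],
  ],
)

```text
t: 20.6
position: [0.4584, -0.0798, 0.0967]
tool_rot: [[0.296, 0.955, 0.001], [0.955, -0.296, 0.0], [0.001, 0.001, -1.0]]
contact_force: [-2.2, 3.6, 10.6]
grip_width: 0.1
gripper_force: 70.4
```

```bash
python3 - <<'E'
from h import *
o=telemetry.get_obs(); print(o["contact_force"],o["ft_torque"],o["position"],o["joints"][5],o["effort"][5])
E
```

```text
[-2.18502986  3.63126267 10.5507963 ] [0.58335184 0.44720693 0.07295956] [ 0.45842565 -0.0798407   0.09674057] -0.03813823886170635 0.6512495689094067
```

play_rows(
  targets=[
    [0, 0, 0, 0, 0, 0.3, -1],
    [0, 0, 0, 0, 0, 0.3, -1],
    [0, 0, 0, 0, 0, 0, -1],
    [0, 0, 0, 0, 0, 0, -1],
    [0, 0, 0, 0, 0, 0, -1],
  ],
)

```text
t: 21.22
position: [0.4584, -0.0798, 0.0967]
tool_rot: [[0.364, 0.932, 0.001], [0.932, -0.364, 0.0], [0.001, 0.001, -1.0]]
contact_force: [-1.5, 2.9, 11.1]
grip_width: 0.105
gripper_force: 70.4
```

```bash
python3 - <<'E'
from h import *
o=telemetry.get_obs(); print(o["contact_force"],o["ft_torque"],o["position"],o["joints"][5],o["effort"][5])
E
```

```text
[-1.45467576  2.873248   11.06417195] [0.58461967 0.61193326 0.12384322] [ 0.45837212 -0.07981555  0.09672345] 0.033263791117961315 0.10880088899284601
```

play_rows(
  targets=[
    [0, 0, 0, 0, 0, 0.3, -1],
    [0, 0, 0, 0, 0, 0.3, -1],
    [0, 0, 0, 0, 0, 0, -1],
    [0, 0, 0, 0, 0, 0, -1],
    [0, 0, 0, 0, 0, 0, -1],
  ],
)

```text
t: 21.85
position: [0.4581, -0.0797, 0.0967]
tool_rot: [[0.43, 0.903, 0.0], [0.903, -0.43, 0.001], [0.001, -0.0, -1.0]]
contact_force: [-5.0, 4.0, 11.8]
grip_width: 0.107
gripper_force: 70.7
```

```bash
python3 - <<'E'
from h import *
o=telemetry.get_obs(); print(o["contact_force"],o["ft_torque"],o["position"],o["joints"][5],o["effort"][5])
p,d,c=grab("wrist"); s,_,_=grab("scene")
A=cv2.resize(s[180:250,290:370],(440,385),interpolation=cv2.INTER_CUBIC)
B=cv2.resize(p[200:320,232:332],(320,385),interpolation=cv2.INTER_CUBIC)
cv2.imwrite("pics/z6.png",np.hstack([A,B])[...,::-1])
E
```

```text
[-5.00675643  3.96185307 11.77191643] [0.84579627 1.06578584 0.13836245] [ 0.45809091 -0.07966899  0.09667962] 0.10524424925680388 0.126468725502491
```

View pics/z6.png

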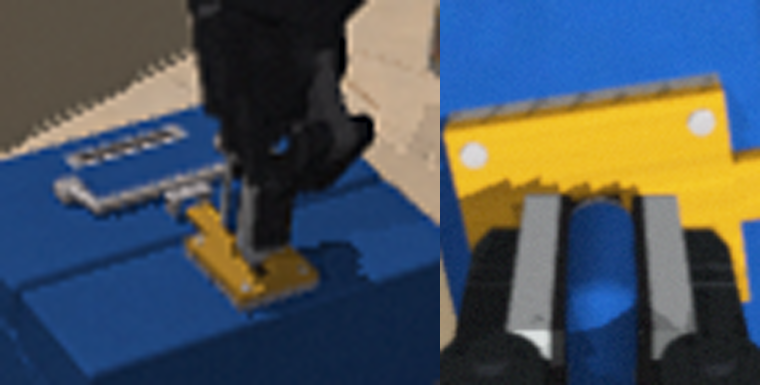

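The bolt (left panel, end near (195,210)) has drawn back with a visible gap to the keeper (185,195), and the cap is square between the pads. One more small nudge confirms the stop.

play_rows(
  targets=[
    [0, 0, 0, 0, 0, 0.35, -1],
    [0, 0, 0, 0, 0, 0, -1],
    [0, 0, 0, 0, 0, 0, -1],
    [0, 0, 0, 0, 0, 0, -1],
    [0, 0, 0, 0, 0, 0, -1],
  ],
)

```text
t: 22.58
position: [0.458, -0.0796, 0.0967]
tool_rot: [[0.467, 0.884, -0.0], [0.884, -0.467, 0.001], [0.001, -0.0, -1.0]]
contact_force: [-5.1, 5.0, 12.9]
grip_width: 0.102
gripper_force: 70.9
```

```bash
python3 - <<'E'
from h import *
o=telemetry.get_obs(); print(o["contact_force"],o["ft_torque"],o["position"],o["joints"][5],o["effort"][5])
p,d,c=grab("wrist"); H=hsv(p); X=cloud(d,c)
m=(H[...,0]>15)&(H[...,0]<32)&(H[...,1]>140)&(X[...,2]>.075)&(X[...,2]<.1)
f=np.load("w1.npz"); H=hsv(f["p"]); X0=cloud(f["d"],f); m0=(H[...,0]>15)&(H[...,0]<32)&(H[...,1]>140)&(X0[...,2]>.075)&(X0[...,2]<.1)
bx=np.array([.959,-.284])
for P in (X0[m0],X[m]):
    u=(P[:,:2]-[.4579,-.0795])@bx*1000; v=(P[:,:2]-[.4579,-.0795])@[.284,.959]*1000
    k=(abs(v)<8); print(len(P),"bolt tip x mm",np.percentile(u[k],[97,99,100]).round(1))
E
```

```text
[-5.13824181  5.03925364 12.92918868] [0.94420799 1.26184795 0.17792134] [ 0.4579914  -0.07962402  0.09667613] 0.14721344624804608 0.16070254147052765
2534 bolt tip x mm [44.8 46.2 47.7]
3676 bolt tip x mm [41.8 42.7 43.2]
```

```bash
python3 -c "
from rig import manip; print(manip.job_done())"
```

```text
the job is handed in; nothing more can be done
None
```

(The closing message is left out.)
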